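# Tighten a leak-test cover crosswise by hand

### The arm

A 6-joint arm with a two-finger parallel gripper is mounted at the origin on the work surface. World frame = base frame: x ahead of the robot, y to its left, z up, the work surface at z = 0. Lengths are in m, angles in rad, forces in N, time in s.
With the tool pointing down it reaches from about 0.25 to 0.775 m from the base axis. Payload 4 kg.
Tool frame: the origin (TCP) lies midway between the tips of the shut fingers; the grasp point (between the pads) lies 19 mm behind it (robot.grip_point_offset is the distance from the TCP to the grasp point, in m); z points along the fingers, y is the line along which they close (so a half turn about z gives the same grasp; the last joint's range is limited). The gripper opens to 94 mm and grips with 3 to 60 N. Pads are 16 mm wide; open, the fingers measure 119 mm over their backs; the gripper's body (75 mm by 177 mm) begins 78 mm behind the grasp point.
Start: joints at [-1.277, 0.087, 1.371, -0, 1.684, -0.103], TCP at [0.213, -0.507, 0.173] pointing down, gripper open.
Joint ranges: [-3.1, 3.1], [-0.76, 2.03], [0.27, 2.55], [-1.08, 4.22], [0.17, 2.65], [-2.57, 2.57]. Speed limits (rad/s): [2.79, 2.79, 3.14, 3.14, 3.14, 3.14].

### API

Orientations are given as a unit quaternion [x, y, z, w].
In Python, from bench import robot gives the robot as it stands.
- The arm moves only by the tool arm_command, never from a script. Its argument "plan" is a list that holds one entry, the list of rows, each a list of 4 numbers: the shift along the tool's x, y, z in m, then the turn about the tool's z in rad. In form: [[[x, y, z, roll], ...]]. A call has 1 to 10 rows; each row is the pose to reach, as a shift and turn from the pose commanded when the call began, along the tool's axes at that moment; what a row does not reach only later rows make up. A row lasts 1/8 s, in which the tool goes at most 62.5 mm and 10.7 degrees, less where a joint would pass 70% of its speed; a pose out of reach is approached as far as the arm can. A call with a gripper value outside its range is refused whole. "claw" is the opening, from 0 (shut) to 1 (fully open), set as the call begins (left out, the last holds). The fingers move at their own pace and stop on an object; "newtons" is the grip in N (left out, the last holds). Time passes only in rows, so rows that repeat a pose let the fingers close. It gives the time, the measured TCP pose, the force, the opening and the grip force at its end, in the units of the state.
- robot.sense(): the state, without advancing time (a new reading comes with each control period).
- robot.capture(name): name is "side" or "top" or "wrist"; returns the picture (400x640x3 uint8, red, green, blue); there is no depth.
- robot.camera_info(name): a dict with "fx", "fy", "cx", "cy" (pixels), "rvec" (rotation vector, rad) and "tvec" (3), from world to camera coordinates, as OpenCV has them. Camera axes: x right, y down, z forward; pixel columns grow to the right and rows downward; lengths in m; the calibration is good to about 2 mm. A picture is of the moment at which its call begins: read the wrist's pose just before it. camera_info takes no time and is no camera call; for the wrist camera it gives the pose at the moment of the call.
- robot.sign_off(): hands the job in; it is judged then, once.
The state is a dict: "clock": time; "joints": joint angles; "joint_vel": joint speeds; "effort": joint torques, N m; "tool_pos": TCP position; "tool_rot": TCP orientation; "contact_force": force on the tool from outside, world axes, zero at the start; "moment": the same for the moment, N m; "grip_width": finger opening in m; "gripper_force": force on a finger pad.
Only numpy, scipy, OpenCV 4.12 (cv2) and the standard library are available. Lean on these libraries where they do the work, as an engineer would, in place of code of your own. Each camera call takes 0.05 s, during which the arm holds its last target. There are 200 camera calls.

### The job

The test cover on the pipe nozzle is held by four hand knobs, all still loose. Nip them up by feel in star order (a knob, then the one opposite, then the other pair) until each just bites, about 0.15 N m; then go round crosswise once more and bring every knob to about 0.35 N m. Never pull one tight while another is still loose, do not overtighten and crush the gasket, keep off the cover and gauge, leave the other things on the bench where they lie, and let go at the end.

Things in the scene. Friction and masses are not known exactly. Their poses are not given: they have to be found in the camera images.
- knob_1: hand knob 1 of 4 (all alike): a dark steel T-grip, a straight bar with rounded ends, 60 mm long (its x axis), 20 mm thick (y), 32 mm high (z up), on a round hub 23 mm across under the bar and 34 mm at its foot, screwed on an upright stud. Origin at the bar's middle, half-way up, on the stud's axis: 35 mm above the foot, about 36 mm above the cover's top. The bar may point any way.
- knob_2: hand knob 2, shape and origin as knob 1. Knobs 1, 2, 3, 4 follow one another anticlockwise seen from above on a circle of 90 mm radius: 1 is opposite 3, 2 opposite 4, neighbours stand 127 mm apart. They tighten clockwise seen from above, stay where they are left, and sink only 1.3 mm per radian.
- knob_3: hand knob 3, shape and origin as knob 1. Each knob is found loose: it spins with 0.03 N m for 0.05 to 1.0 rad (unknown, and not to be told from where its bar points) until its foot bites on the cover; from there the torque grows, 0.4 N m per rad at first and 0.8 later. Tightening one knob eases its neighbours by up to a fifth.
- knob_4: hand knob 4, shape and origin as knob 1. The torque felt on any knob is 0.03 N m plus 0.0065 N m per newton of clamping (a tenth more or less): 0.15 N m is about 18 N, 0.35 N m about 49 N. The bar sits on a stiff rubber bush: it winds up 0.33 rad per N m ahead of the hub and springs back by that when let go, so the torque also stays readable while the knob is held still.
- cover: the blank test cover: a round steel plate 220 mm across and 18 mm thick, lying on a rubber gasket on the nozzle's flange; origin at the centre of its upper face, 120 mm above the bench, z up. In its middle a pressure gauge lies face up, 52 mm across, its top 41 mm above the cover (5 mm above the middle of the knobs' bars). The cover gives only a few tenths of a millimetre.
- hammer: short-handled club hammer lying flat, 250 mm long, head 54 mm high; origin under its middle (to be left alone)
- pliers: combination pliers lying flat, 180 mm long, 17 mm high; origin under the middle (to be left alone)
- ring_blank: loose flat steel ring, 100 mm across, 10 mm thick; origin under its centre (to be left alone)
- bolt: loose hexagon bolt standing on its head, head 28 mm across, 65 mm high; origin under its centre (to be left alone)
- wire_brush: wire brush with a wooden handle lying flat, 280 mm long, 40 mm high; origin under the middle (to be left alone)
- magnet: welding magnet lying flat, 90 mm across, 16 mm high; origin under the middle (to be left alone)

How it is judged:
On the way:
1. first round: all four knobs have bitten (each clamps with more than 5 N) and none is tight yet (each below 34 N) (contact force between knob_1 and cover between 5 and 34 N and contact force between knob_2 and cover between 5 and 34 N and contact force between knob_3 and cover between 5 and 34 N and contact force between knob_4 and cover between 5 and 34 N), for 0.2 s.
At the end, for the whole second after the job is handed in: every one of the four knobs clamps the cover with 30 to 62 N (about 0.22 to 0.43 N m of tightening torque), and the robot has let go (contact force between knob_1 and cover between 30 and 62 N and contact force between knob_2 and cover between 30 and 62 N and contact force between knob_3 and cover between 30 and 62 N and contact force between knob_4 and cover between 30 and 62 N); the robot touches nothing.
It fails at once if a knob is pulled tight (over 40 N) while another is still loose (under 1 N) (contact force between any of knob_1, knob_2, knob_3, knob_4 and cover above 40 N and contact force between any of knob_1, knob_2, knob_3, knob_4 and cover below 1 N).
It fails at once if not in star order: two neighbours have bitten (over 7 N) while both knobs opposite them are loose (under 1 N), or two neighbours are tight (over 40 N) while both opposite them are not (under 22 N) (((contact force between each of knob_1, knob_2 and cover above 7 N and contact force between each of knob_3, knob_4 and cover below 1 N) or (contact force between each of knob_2, knob_3 and cover above 7 N and contact force between each of knob_4, knob_1 and cover below 1 N) or (contact force between each of knob_3, knob_4 and cover above 7 N and contact force between each of knob_1, knob_2 and cover below 1 N) or (contact force between each of knob_4, knob_1 and cover above 7 N and contact force between each of knob_2, knob_3 and cover below 1 N)) or ((contact force between each of knob_1, knob_2 and cover above 40 N and contact force between each of knob_3, knob_4 and cover below 22 N) or (contact force between each of knob_2, knob_3 and cover above 40 N and contact force between each of knob_4, knob_1 and cover below 22 N) or (contact force between each of knob_3, knob_4 and cover above 40 N and contact force between each of knob_1, knob_2 and cover below 22 N) or (contact force between each of knob_4, knob_1 and cover above 40 N and contact force between each of knob_2, knob_3 and cover below 22 N))).
It fails at once if a knob is overtightened and crushes the gasket (over 90 N, about 0.6 N m) (contact force between any of knob_1, knob_2, knob_3, knob_4 and cover above 90 N).
It fails at once if the gripper or arm presses on the cover or its gauge with more than 15 N (contact force between any of the fingers, the arm and cover above 15 N).
It fails at once if something else on the bench is moved by more than 30 mm (distance of any of hammer, pliers, ring_blank, bolt, wire_brush, magnet from where it was at the start of the episode above 0.03 m).
It also fails if it takes over 72 s, if anything falls off the work surface, if the arm or the gripper's body presses on something with over 40 N, if the wrist force passes 120 N, or if a joint passes its speed limit or range.

## Working session

There is one attempt and no reset: what is moved stays moved. The work goes in short steps, Python scripts to look and compute and a tool call to move; the robot and the scene stay as the last step left them, time stands still between calls to the robot, and variables do not carry over. Pictures are saved under pics/ and viewed, at most 10 in all, crops included, and the job is handed in when it is done.

Besides the shell and the picture viewer there is one more tool, called after "Emit:" as name(argument=value, ...) on one line, values as JSON. arm_command: Moves the arm, as the interface text tells. Its arguments: {"type":"object","properties":{"plan":{"type":"array","items":{"type":"array","items":{"type":"array","items":{"type":"number"}}}},"claw":{"type":"number"},"newtons":{"type":"number"}},"required":["plan"]}

```bash
ls; mkdir -p pics
python3 - <<'E'
from bench import robot
import cv2
for n in("top","side"):
    i=robot.capture(n); cv2.imwrite(f"pics/{n}0.png",i[:,:,::-1]); print(robot.camera_info(n))
s=robot.sense(); print(s)
E
```

```text
pics
{'fx': 405.76322754912997, 'fy': 405.76322754912997, 'cx': 326.99170489862325, 'cy': 198.61366054295033, 'rvec': array([ 2.16490396, -2.18564669,  0.11308243]), 'tvec': array([0.00289563, 0.61107729, 1.17547526])}
{'fx': 369.1173142893205, 'fy': 369.1173142893205, 'cx': 322.2231176241315, 'cy': 199.81929885425905, 'rvec': array([ 0.64420406, -2.54951967,  1.2967596 ]), 'tvec': array([0.52710021, 0.26621466, 0.76124171])}
{'clock': 0.1, 'joints': array([-1.27710952e+00,  8.78650763e-02,  1.37205397e+00, -5.11384729e-05,
        1.68362500e+00, -1.03130684e-01]), 'joint_vel': array([ 4.60250714e-05, -1.80970691e-03, -3.64392690e-03, -3.09813846e-04,
        3.86267262e-04, -3.83120179e-04]), 'effort': array([ 1.54039342e-03, -3.41253090e+01, -3.03300691e+01,  7.18532922e-02,
        3.04954033e-02, -9.02561055e-05]), 'tool_pos': array([ 0.21236818, -0.50674696,  0.17205499]), 'tool_rot': array([ 9.80381566e-01,  1.97106655e-01, -1.18116065e-04, -9.68853600e-04]), 'contact_force': array([ 1.03046203, -0.97771711, -0.07815714]), 'moment': array([ 0.04495114,  0.00384574, -0.00270429]), 'gripper_force': 0.0, 'grip_width': 0.09397366070989278}
```

View pics/top0.png

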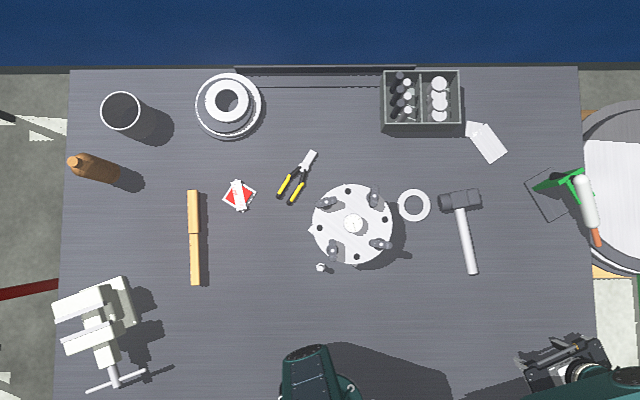

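View pics/side0.png

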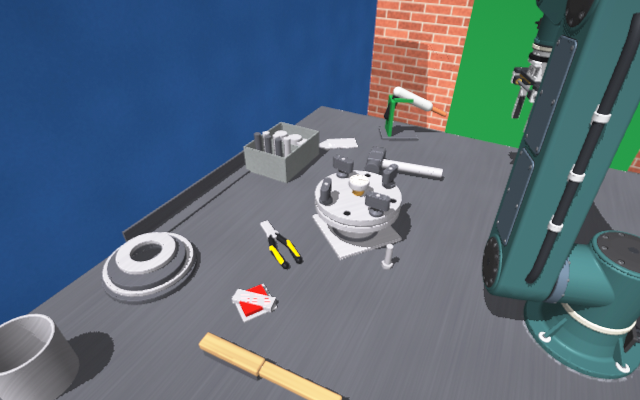

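The top view shows the cover centred near (353,224), with knobs at about (328,202), (375,197), (335,252) and (379,243). The side view confirms four T-bars pointing different ways. Next I'll enlarge the cover area and convert to positions.

```bash
cat > h.py <<'E'
import numpy as np, cv2
from bench import robot
def ray(ci,uv,z):
    R=cv2.Rodrigues(ci["rvec"])[0]; t=np.array(ci["tvec"]).ravel()
    uv=np.atleast_2d(uv).astype(float)
    d=np.c_[(uv[:,0]-ci["cx"])/ci["fx"],(uv[:,1]-ci["cy"])/ci["fy"],np.ones(len(uv))]@R
    c=-R.T@t
    return c+d*((z-c[2])/d[:,2])[:,None]
def proj(ci,P):
    K=np.array([[ci["fx"],0,ci["cx"]],[0,ci["fy"],ci["cy"]],[0,0,1]])
    return cv2.projectPoints(np.atleast_2d(P).astype(float),ci["rvec"],ci["tvec"],K,None)[0][:,0]
E
python3 - <<'E'
from h import *
ci=robot.camera_info("top"); i=cv2.imread("pics/top0.png")
c=i[170:280,300:440]; cv2.imwrite("pics/topc.png",cv2.resize(c,None,fx=5,fy=5,interpolation=cv2.INTER_CUBIC))
print(ray(ci,[353,224],.12)); print(ray(ci,[[328,202],[375,197],[335,252],[379,243]],.172))
R=cv2.Rodrigues(robot.camera_info("wrist")["rvec"])[0]; w=robot.camera_info("wrist"); print(w, -R.T@w["tvec"])
E
```

```text
[[ 0.53202182 -0.07255608  0.12      ]]
[[ 0.5883537  -0.00437672  0.172     ]
 [ 0.60036392 -0.12765686  0.172     ]
 [ 0.45847098 -0.0211569   0.172     ]
 [ 0.48045838 -0.13548094  0.172     ]]
{'fx': 337.87311916817913, 'fy': 337.87311916817913, 'cx': 315.5484326993018, 'cy': 202.17606154595836, 'rvec': array([-2.40924303,  1.60360766,  0.23238817]), 'tvec': array([-0.54969171, -0.02899401,  0.39292217])} [ 0.28911182 -0.47518916  0.38470649]
```

View pics/topc.png

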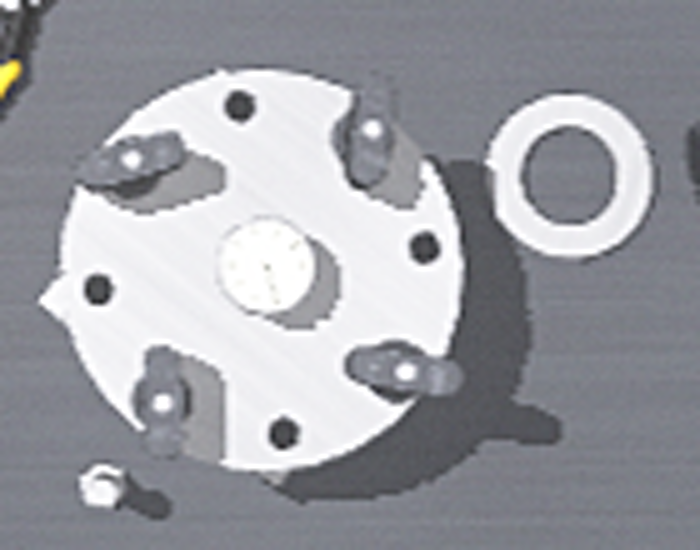

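Bars stand out on the white cover, and each stud tip shows as a bright dot at its centre. Going over the cover for a wrist view.

Emit:
arm_command(plan=[[[0.377,-0.276,-0.11,0],[0.377,-0.276,-0.11,0],[0.377,-0.276,-0.11,0],[0.377,-0.276,-0.11,0],[0.377,-0.276,-0.11,0],[0.377,-0.276,-0.11,0],[0.377,-0.276,-0.11,0],[0.377,-0.276,-0.11,0],[0.377,-0.276,-0.11,0],[0.377,-0.276,-0.11,0]]])

```text
clock: 1.35
tool_pos: [0.4531, -0.1074, 0.2824]
tool_rot: [0.98, 0.197, -0.001, -0.0]
contact_force: [0.0, -0.2, -0.3]
grip_width: 0.0941
gripper_force: 0.0
```

Run:
```python
from h import *
s=robot.sense(); ci=robot.camera_info("wrist"); i=robot.capture("wrist"); cv2.imwrite("pics/w1.png",i[:,:,::-1])
import pickle; pickle.dump(ci,open("w1.pkl","wb")); print(s["clock"],s["tool_pos"],s["tool_rot"],s["joints"],s["joint_vel"])
```

```text
1.35 [ 0.45310856 -0.10744854  0.28236488] [ 9.80400219e-01  1.97014799e-01 -7.60874009e-04 -1.65551284e-05] [-3.54042765e-01 -9.54973569e-02  1.33796520e+00 -8.14096698e-04
  1.90043753e+00  8.19866215e-01] [-0.0261779  -0.00431289  0.00710473  0.00240262  0.0004838   0.00148175]
```

View pics/w1.png

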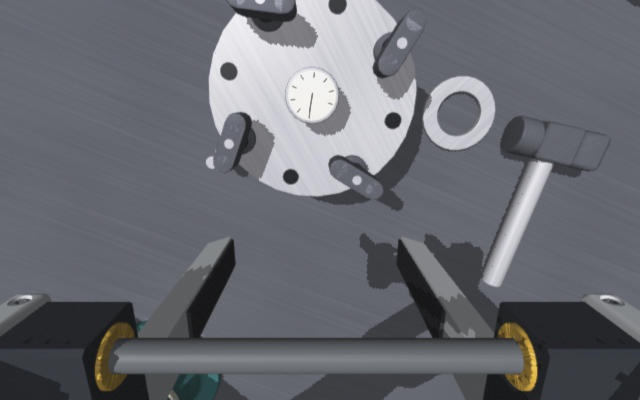

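Wrist view: gauge at (312,95); stud dots near (260,1), (402,43), (229,144) and (357,181), with bars through them. Measuring dots and bar outlines.

Run:
```python
from h import *
import pickle
ci=pickle.load(open("w1.pkl","rb")); i=cv2.imread("pics/w1.png"); g=cv2.cvtColor(i,cv2.COLOR_BGR2GRAY)
P=[]
for u,v in [(260,1),(402,43),(229,144),(357,181)]:
    a=max(0,v-8); w=g[a:v+9,u-8:u+9].astype(int); m=(w>150).astype(np.uint8)
    n,l,st,c=cv2.connectedComponentsWithStats(m); k=1+np.argmin([np.hypot(*(c[j]-[8,v-a])) for j in range(1,n)])
    d=c[k]+[u-8,a]; p=ray(ci,d,.172)[0]; P.append(p); print(d,st[k],p)
for a in range(4):
  print([round(float(np.linalg.norm(P[a]-P[b])),4) for b in range(4)])
Q=ray(ci,[312,95],.161)[0];print("gauge",Q)
# ends
for A,B in [((230,12),(295,17)),((417,16),(386,72)),((240,115),(222,168)),((336,160),(379,195))]:
    a,b=ray(ci,[A,B],.172); d=b-a; print(np.linalg.norm(d),np.degrees(np.arctan2(d[1],d[0]))%180)
c=np.vstack([i[:210,190:450]]); cv2.imwrite("pics/w1c.png",cv2.resize(c,None,fx=2.85,fy=2.85,interpolation=cv2.INTER_CUBIC))
```

```text
[259.5          1.29411765] [ 3  0 10  4 34] [ 5.87214780e-01 -4.02060551e-04  1.72000000e-01]
[401.59375     42.61458333] [ 3  2 10 12 96] [ 0.60502426 -0.12598487  0.172     ]
[228.36363636 143.36363636] [ 3  3 10 10 77] [ 0.46351695 -0.01403385  0.172     ]
[356.53731343 179.85074627] [ 3  3 10  9 67] [ 0.47818522 -0.14089633  0.172     ]
[0.0, 0.1268, 0.1244, 0.1778]
[0.1268, 0.0, 0.1804, 0.1277]
[0.1244, 0.1804, 0.0, 0.1277]
[0.1778, 0.1277, 0.1277, 0.0]
gauge [ 0.53460583 -0.0702538   0.161     ]
0.05557160577925885 108.74801144167037
0.05088865618948578 174.670756026806
0.053777327795947016 0.1963930144976871
0.05553550937006693 73.7701746629838
```

View pics/w1c.png

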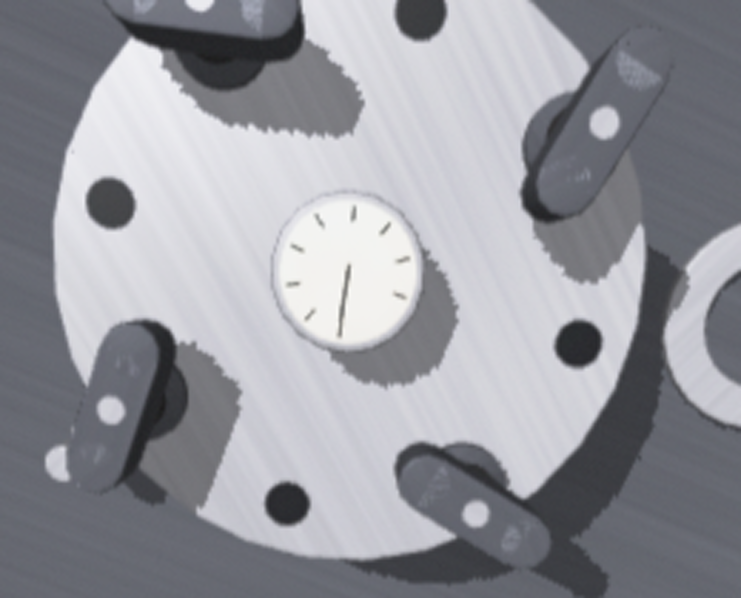

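Positions agree with the layout (127/180 mm spacing). Going anticlockwise the knobs are A (0.590, 0.001), C (0.4635, −0.014), D (0.478, −0.141) and B (0.605, −0.126). Next I refine the bar angles from both views.

Run:
```python
from h import *
import pickle
ci=pickle.load(open("w1.pkl","rb")); ct=robot.camera_info("top")
def ang(ci,A,B):
    a,b=ray(ci,[A,B],.172); d=b-a; return round(float(np.linalg.norm(d)),3),round(float(np.degrees(np.arctan2(d[1],d[0]))%180),1),((a+b)/2).round(4)[:2]
W=lambda x,y:(190+x/2.85,y/2.85); T=lambda x,y:(300+x/5,170+y/5)
print("B",ang(ci,W(648,30),W(560,214)),ang(ct,T(378,80),T(365,185)))
print("C",ang(ci,W(138,325),W(88,490)),ang(ct,T(157,350),T(167,455)))
print("D",ang(ci,W(405,460),W(545,565)),ang(ct,T(350,365),T(460,378)))
print("A",ang(ci,W(165,31),W(275,40)),ang(ct,T(82,168),T(185,145)))
```

```text
B (0.057, 178.5, array([ 0.6043, -0.1263])) (0.056, 171.8, array([ 0.6018, -0.1259]))
C (0.058, 2.0, array([ 0.4636, -0.0151])) (0.054, 4.8, array([ 0.4625, -0.0145]))
D (0.062, 75.9, array([ 0.4781, -0.1415])) (0.057, 82.7, array([ 0.4771, -0.1406]))
A (0.033, 108.5, array([ 0.5818, -0.0094])) (0.055, 102.1, array([ 0.5902, -0.001 ]))
```

```bash
cat >> h.py <<'E'
K=dict(A=(.590,.001),B=(.6045,-.126),C=(.4635,-.0145),D=(.478,-.141))
def go(k,deg,z):
    s=robot.sense(); q=s["tool_rot"]; p=s["tool_pos"]; y=2*np.arctan2(q[1],q[0])
    d=np.r_[np.array(K[k])-p[:2],z-p[2]]
    r=y-np.radians(deg)
    print(k,"shift",round(d[0]*np.cos(y)+d[1]*np.sin(y),4),round(d[0]*np.sin(y)-d[1]*np.cos(y),4),round(-d[2],4),"roll",round((r+np.pi)%(2*np.pi)-np.pi,3),"q6",s["joints"][5].round(3))
def show():
    for _ in range(3):
        s=robot.sense(); print(s["clock"],"F",s["contact_force"].round(1),"M",s["moment"].round(4),"p",s["tool_pos"].round(4),"yaw",np.degrees(2*np.arctan2(s["tool_rot"][1],s["tool_rot"][0])).round(1),"q6",s["joints"][5].round(3),s["grip_width"].round(4),s["gripper_force"])
        if _==2: return
        robot.capture("side")
E
python3 -c "
from h import *
go('A',106,.21);show()"
```

```text
A shift 0.1684 -0.0476 0.0723 roll -1.455 q6 0.82Traceback (most recent call last):
  File "<string>", line 3, in <module>
    go('A',106,.21);show()
                    ~~~~^^
  File "h.py", line 20, in show
    s=robot.sense(); print(s["clock"],"F",s["contact_force"].round(1),"M",s["moment"].round(4),"p",s["tool_pos"].round(4),"yaw",np.degrees(2*np.arctan2(s["tool_rot"][1],s["tool_rot"][0])).round(1),"q6",s["joints"][5].round(3),s["grip_width"].round(4),s["gripper_force"])
                                                                                                                                                                                                                                  ^^^^^^^^^^^^^^^^^^^^^
AttributeError: 'float' object has no attribute 'round'
```

```bash
sed -i 's/s\["grip_width"\].round(4)/round(s["grip_width"],4)/' h.py
```

Emit:
arm_command(plan=[[[0.168,-0.048,0.05,-1.455],[0.168,-0.048,0.07,-1.455],[0.168,-0.048,0.07,-1.455],[0.168,-0.048,0.07,-1.455],[0.168,-0.048,0.07,-1.455],[0.168,-0.048,0.07,-1.455],[0.168,-0.048,0.07,-1.455],[0.168,-0.048,0.07,-1.455],[0.168,-0.048,0.07,-1.455]]], claw=0.5, newtons=45)

```text
clock: 2.52
tool_pos: [0.5895, 0.0003, 0.2125]
tool_rot: [0.603, 0.798, -0.0, -0.0]
contact_force: [0.2, 0.6, -1.2]
grip_width: 0.0469
gripper_force: 0.0
```

```bash
python3 -c "
from h import *
ci=robot.camera_info('wrist'); i=robot.capture('wrist');cv2.imwrite('pics/w2.png',i[:,:,::-1])
show();go('A',106,.145);print(proj(ci,[[.59,.001,.172],[.59+.03*np.cos(1.85),.001+.03*np.sin(1.85),.172]]))"
```

```text
2.575 F [-0.3  0.6  0.8] M [ 0.0057 -0.1105 -0.0164] p [0.5896 0.0006 0.2126] yaw 105.8 q6 -0.371 0.0472 0.0
2.625 F [0.4 0.3 0. ] M [-0.0246 -0.083  -0.0008] p [0.5897 0.0009 0.2127] yaw 105.9 q6 -0.371 0.0466 0.0
2.675 F [0.3 0.3 0.9] M [ 0.0148 -0.0857 -0.0178] p [0.5898 0.0012 0.2128] yaw 105.9 q6 -0.372 0.0469 0.0
A shift -0.0003 0.0002 0.0678 roll -0.002 q6 -0.372
[[316.17168437 210.81419618]
 [316.0635402  173.37706273]]
```

View pics/w2.png

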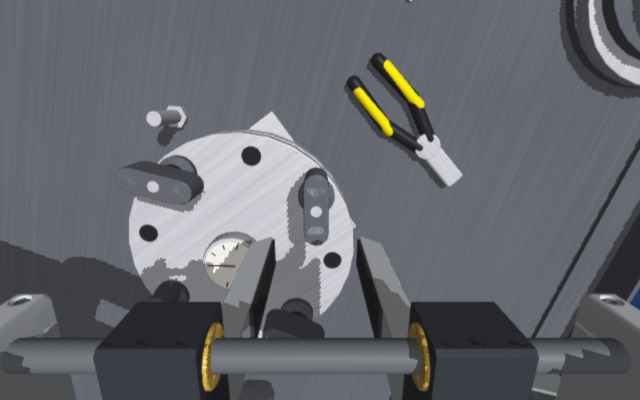

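The bar stands upright in the picture at (316,212), matching the prediction of (316,211). Descend, close, and make a first 0.4 rad turn, which is safe from loose.

Emit:
arm_command(plan=[[[0,0,0.045,0],[0,0,0.0675,0],[0,0,0.0675,0],[0,0,0.0675,0]]])

```text
clock: 3.18
tool_pos: [0.5907, 0.002, 0.1469]
tool_rot: [0.601, 0.799, 0.0, 0.001]
contact_force: [0.2, 0.8, 0.5]
grip_width: 0.0471
gripper_force: 0.0
```

```bash
python3 -c "
from h import *
show();go('A',106,.145)"
```

```text
3.175 F [0.2 0.8 0.5] M [-0.0411 -0.074   0.0018] p [0.5907 0.002  0.1469] yaw 106.1 q6 -0.373 0.0471 0.0
3.225 F [-0.3  0.3 -0.8] M [-0.0376 -0.1064 -0.0352] p [0.591  0.002  0.1474] yaw 106.1 q6 -0.373 0.0465 0.0
3.275 F [ 0.7 -0.7  0.2] M [ 0.0887 -0.1428 -0.0297] p [0.591  0.002  0.1476] yaw 106.1 q6 -0.373 0.0469 0.0
A shift -0.0007 -0.0013 0.0026 roll 0.001 q6 -0.373
```

Emit:
arm_command(plan=[[[0,0,0,0],[0,0,0,0],[0,0,0,0],[0,0,0,0]]], claw=0, newtons=45)

```text
clock: 3.78
tool_pos: [0.59, 0.0021, 0.1456]
tool_rot: [0.601, 0.799, -0.0, 0.0]
contact_force: [0.2, -0.3, 0.0]
grip_width: 0.0102
gripper_force: 0.0
```

```bash
python3 -c "
from h import *
show()"
```

```text
3.775 F [ 0.2 -0.3  0. ] M [ 0.0018 -0.0658 -0.0388] p [0.59   0.0021 0.1456] yaw 106.1 q6 -0.373 0.0102 0.0
3.825 F [ 0.8 -0.7 -0.4] M [-0.0012 -0.1576  0.0071] p [0.59   0.0022 0.1455] yaw 106.1 q6 -0.373 0.0066 0.0
3.875 F [ 0.1 -0.5  0.3] M [-0.0163 -0.0816  0.0189] p [0.59   0.0021 0.1455] yaw 106.1 q6 -0.373 0.0029 0.0
```

The gripper closed to 3 mm, so it has missed the bar. Looking.

```bash
python3 -c "
from h import *
i=robot.capture('wrist')[:,:,::-1]
s=robot.capture('side')[100:300,240:480,::-1]
s=cv2.resize(s,(480,400)); i=cv2.resize(i[60:400,160:480],(320*400//340,400))
cv2.imwrite('pics/m3.png',np.hstack([s,i[:,:320]]))
print(robot.sense()['grip_width'],proj(robot.camera_info('wrist'),[robot.sense()['tool_pos'],[.59,.001,.172]]))"
```

```text
0.0007408559785314685 [[315.3325005  230.15277844]
 [314.82476327 248.01438313]]
```

View pics/m3.png

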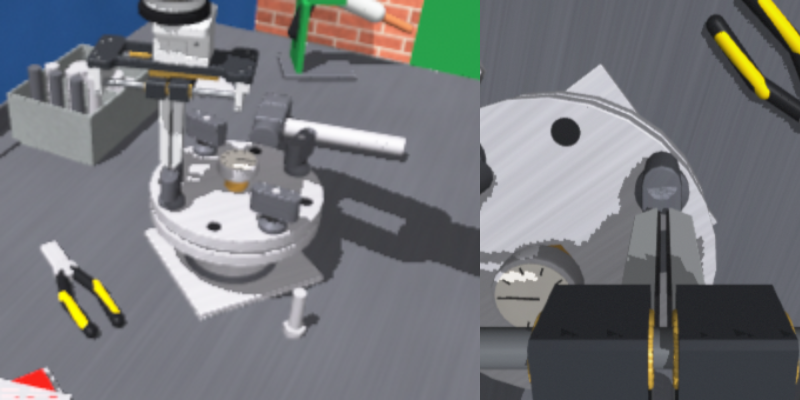

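```bash
python3 -c "
from h import *
c=robot.camera_info('side'); s=robot.sense(); p=s['tool_pos']
i=robot.capture('side')[130:230,270:390,::-1]
i=cv2.resize(i,None,fx=5,fy=5,interpolation=cv2.INTER_CUBIC)
P=[p,p+[0,0,.03],[.59,.001,.172],[.59,.001,.14],[.5343,-.07,.161],[.4635,-.0145,.172]]
q=(proj(c,P)-[270,130])*5
for j,a in enumerate(q): cv2.circle(i,tuple(int(v) for v in a),4,[(0,0,255),(0,128,255),(0,255,0),(255,255,0),(255,0,255),(255,0,0)][j],-1)
cv2.imwrite('pics/s4.png',i); print(q,s['contact_force'],s['grip_width'],s['gripper_force'])"
```

```text
[[275.56230144 310.49735731]
 [276.56924021 258.74840153]
 [277.54944061 263.71871967]
 [276.45962043 318.56111086]
 [443.01798193 243.0277842 ]
 [538.67881181 321.68615084]] [ 0.08876323 -1.01040091  0.43844866] 0.0007408559785314685 0.0
```

View pics/s4.png

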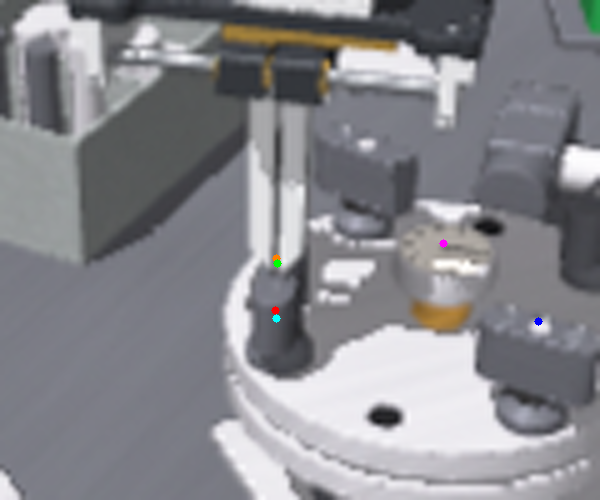

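The bar's end at composite (660,180) shows beyond the closed fingers, which sit over its middle. In the side zoom the visible fingertips stop at the bar's top, around (278,265), rather than at the projected TCP (276,310). I'll check the visible tip depth from the known opening.

```bash
python3 -c "
from h import *
s=robot.sense(); c=robot.camera_info('wrist'); R=cv2.Rodrigues(c['rvec'])[0]; t=np.array(c['tvec']).ravel()
p=s['tool_pos']; q=s['tool_rot']
from scipy.spatial.transform import Rotation as Ro
T=Ro.from_quat(q).as_matrix()
print('tcp in cam',R@p+t)
for u,w in ((166,.094),(87,.047)):
    z=c['fx']*w/u; x=np.array([0,(240-c['cy'])/c['fy']*z,z]); print('tip in tool',T.T@(R.T@(x-t)-p))
print(s['clock'],s['joints'],robot.grip_point_offset)
# side cam: where tips would be
print(s)
"
```

```text
tcp in cam [-1.54555631e-04  1.88088837e-02  2.27451606e-01]
tip in tool [ 0.00778889  0.00013248 -0.03537269]
tip in tool [ 0.01123853  0.00012847 -0.04352435]
4.025 [-9.23370584e-02  1.82945116e-01  1.31800323e+00 -8.84906228e-05
  1.64073525e+00 -3.73356584e-01] 0.0188
{'clock': 4.025, 'joints': array([-9.23370584e-02,  1.82945116e-01,  1.31800323e+00, -8.84906228e-05,
        1.64073525e+00, -3.73356584e-01]), 'joint_vel': array([-0.00166617,  0.00033063,  0.00059154, -0.00123544, -0.00183372,
       -0.00088039]), 'effort': array([ 3.97387510e-05, -3.79207063e+01, -3.01023602e+01,  6.27773046e-02,
        4.32536553e-02, -3.80556071e-05]), 'tool_pos': array([0.58997335, 0.00217644, 0.14549935]), 'tool_rot': array([ 6.01111724e-01,  7.99164996e-01, -6.14348056e-05, -1.55380249e-05]), 'contact_force': array([1.17316238, 0.41448093, 0.13062604]), 'moment': array([ 0.01012985, -0.11860161,  0.02627988]), 'gripper_force': 0.0, 'grip_width': 0.0005763239822343768}
```

From their spacing, the visible fingertips sit about 35–40 mm behind the reported TCP. That fits closing just above the bar, and the miss itself puts the tips above 0.172, so an offset of at least 27 mm. Opening, going down to TCP z 0.115 (tips still at least 22 mm above the cover), and closing again.

Emit:
arm_command(plan=[[[0,0,0,0],[0,0,0,0],[0,0,0,0],[0,0,0,0],[0,-0.001,0.015,0],[0,-0.001,0.03,0],[0,-0.001,0.03,0]]], claw=0.5)

```text
clock: 4.9
tool_pos: [0.5873, 0.002, 0.1126]
tool_rot: [0.601, 0.799, -0.001, -0.002]
contact_force: [-1.0, 0.8, 1.4]
grip_width: 0.0472
gripper_force: 0.0
```

Emit:
arm_command(plan=[[[0,0,0,0],[0,0,0,0],[0,0,0,0],[0,0,0,0]]], claw=0, newtons=45)

```text
clock: 5.4
tool_pos: [0.5893, 0.0018, 0.1162]
tool_rot: [0.601, 0.799, 0.0, 0.0]
contact_force: [-0.3, -0.2, 0.9]
grip_width: 0.0196
gripper_force: 45.0
```

```bash
python3 -c "
from h import *
show()"
```

```text
5.4 F [-0.3 -0.2  0.9] M [-0.0426 -0.04    0.0016] p [0.5893 0.0018 0.1162] yaw 106.1 q6 -0.374 0.0196 44.99934911727905
5.45 F [-0.8 -0.3  1.1] M [-0.0404 -0.0794  0.0034] p [0.5893 0.0018 0.1162] yaw 106.1 q6 -0.374 0.0198 44.99953866004944
5.5 F [-0.1  0.1  2. ] M [-0.0662 -0.0785  0.0542] p [0.5893 0.0018 0.1162] yaw 106.1 q6 -0.374 0.0195 44.999645948410034
```

Gripped at 19.6 mm. Turn 0.4 rad.

Add to h.py:
```python
def feel(n=6):
    m=[]
    for k in range(n):
        s=robot.sense(); m.append(np.r_[s["moment"],s["contact_force"]])
        if k<n-1: robot.capture("side")
    m=np.array(m); print("Mz %.4f +- %.4f"%(m[:,2].mean(),m[:,2].std()/np.sqrt(n)),"M/F",m.mean(0).round(3),"clk",s["clock"],"p",s["tool_pos"].round(4),"yaw",np.degrees(2*np.arctan2(s["tool_rot"][1],s["tool_rot"][0])).round(1),"q6",s["joints"][5].round(3),"w",round(s["grip_width"],4),s["gripper_force"])
```

```text
(no output)
```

Emit:
arm_command(plan=[[[0,0,0,0.1],[0,0,0,0.2],[0,0,0,0.3],[0,0,0,0.4],[0,0,0,0.4]]])

```text
clock: 6.12
tool_pos: [0.5896, 0.0019, 0.116]
tool_rot: [0.747, 0.664, 0.001, 0.001]
contact_force: [1.0, -0.4, 0.7]
grip_width: 0.0196
gripper_force: 45.0
```

```bash
python3 -c "
from h import *
feel()"
```

```text
Mz 0.1712 +- 0.0110 M/F [-0.081 -0.376  0.171  1.764  0.01   1.184] clk 6.375 p [0.5896 0.0019 0.116 ] yaw 83.2 q6 0.025 w 0.0197 45.01784920692444
```

A has bitten at about 0.17 N m (roughly 20 N). Releasing and going over to the opposite knob D.

Emit:
arm_command(plan=[[[0,0,0,0],[0,0,0,0],[0,0,0,0],[0,0,-0.05,0],[0,0,-0.05,0],[-0.155,-0.094,-0.05,0.108],[-0.155,-0.094,-0.05,0.108],[-0.155,-0.094,-0.05,0.108],[-0.155,-0.094,-0.05,0.108],[-0.155,-0.094,-0.05,0.108]]], claw=0.5)

```text
clock: 7.62
tool_pos: [0.4773, -0.1405, 0.165]
tool_rot: [0.783, 0.622, 0.0, -0.0]
contact_force: [0.7, -0.4, 0.1]
grip_width: 0.0469
gripper_force: 0.0
```

```bash
python3 -c "
from h import *
feel(3);go('D',77,.116)
ci=robot.camera_info('wrist'); i=robot.capture('wrist')
import cv2; cv2.imwrite('pics/w5.png',i[:,:,::-1]); P=proj(ci,[[.478,-.141,.172]])[0]; u,v=P.astype(int)
g=cv2.cvtColor(i,cv2.COLOR_RGB2GRAY)[v-22:v+23,u-22:u+23]; n,l,st,c=cv2.connectedComponentsWithStats((g>150).astype(np.uint8)); print(P,[(c[j]+[u-22,v-22],st[j,4]) for j in range(1,n)])"
```

```text
Mz -0.0011 +- 0.0222 M/F [-0.037 -0.064 -0.001  0.144 -0.068 -0.062] clk 7.725 p [ 0.4778 -0.1399  0.1651] yaw 77.1 q6 -0.174 w 0.0467 0.0
D shift -0.0011 0.0004 0.0491 roll 0.001 q6 -0.174
[315.7290769  235.74475612] [(array([293.86363636, 220.68181818]), np.int32(22)), (array([334.87368421, 232.08421053]), np.int32(95)), (array([315.93283582, 235.67164179]), np.int32(134))]
```

The stud dot is exactly where predicted. Descend, grip and turn 0.4.

Emit:
arm_command(plan=[[[-0.001,0,0.03,0],[-0.001,0,0.049,0],[-0.001,0,0.049,0]]])

```text
clock: 8.15
tool_pos: [0.4764, -0.1403, 0.1145]
tool_rot: [0.782, 0.623, -0.001, -0.002]
contact_force: [1.0, -0.7, 0.5]
grip_width: 0.0467
gripper_force: 0.0
```

Emit:
arm_command(plan=[[[0,0,0,0],[0,0,0,0],[0,0,0,0],[0,0,0,0],[0,0,0,0]]], claw=0, newtons=45)

```text
clock: 8.78
tool_pos: [0.4777, -0.142, 0.1175]
tool_rot: [0.783, 0.622, 0.001, 0.001]
contact_force: [-0.3, 0.1, 2.5]
grip_width: 0.0197
gripper_force: 44.0
```

Emit:
arm_command(plan=[[[0,0,0,0.1],[0,0,0,0.2],[0,0,0,0.3],[0,0,0,0.38],[0,0,0,0.38]]])

```text
clock: 9.4
tool_pos: [0.4771, -0.1418, 0.117]
tool_rot: [0.886, 0.464, 0.0, 0.0]
contact_force: [-1.1, 0.6, 2.6]
grip_width: 0.0199
gripper_force: 44.0
```

```bash
python3 -c "
from h import *
feel()"
```

```text
Mz -0.0128 +- 0.0085 M/F [ 0.112  0.063 -0.013 -0.815  0.588  3.455] clk 9.65 p [ 0.4771 -0.1418  0.1169] yaw 55.3 q6 0.204 w 0.0198 43.98386836051941
```

Emit:
arm_command(plan=[[[0,0,0,0.1],[0,0,0,0.2],[0,0,0,0.3],[0,0,0,0.35],[0,0,0,0.35]]])

```text
clock: 10.28
tool_pos: [0.4767, -0.1414, 0.1167]
tool_rot: [0.953, 0.303, -0.0, -0.0]
contact_force: [-2.5, 3.1, 5.1]
grip_width: 0.0198
gripper_force: 44.0
```

```bash
python3 -c "
from h import *
feel()"
```

```text
Mz 0.0985 +- 0.0086 M/F [ 0.436  0.445  0.099 -2.435  2.544  4.886] clk 10.525 p [ 0.4767 -0.1415  0.1167] yaw 35.2 q6 0.554 w 0.0197 44.029685854911804
```

Emit:
arm_command(plan=[[[0,0,0,0.06],[0,0,0,0.12],[0,0,0,0.12]]])

```text
clock: 10.9
tool_pos: [0.4766, -0.1413, 0.1166]
tool_rot: [0.97, 0.245, -0.0, -0.001]
contact_force: [-3.6, 3.1, 5.3]
grip_width: 0.0198
gripper_force: 44.1
```

```bash
python3 -c "
from h import *
feel(8);K['B']=(.6045,-.126);go('B',177,.165)"
```

```text
Mz 0.1740 +- 0.0143 M/F [ 0.547  0.541  0.174 -3.215  2.814  5.186] clk 11.25 p [ 0.4766 -0.1413  0.1166] yaw 28.3 q6 0.673 w 0.0197 44.09537851810455
B shift 0.1198 0.0472 -0.0484 roll -2.595 q6 0.673
```

D is at about 0.17 N m. Over to B.

Emit:
arm_command(plan=[[[0,0,0,0],[0,0,0,0],[0,0,0,0],[0,0,-0.05,0],[0,0,-0.05,0],[0.12,0.047,-0.05,-0.18],[0.12,0.047,-0.05,-0.36],[0.12,0.047,-0.05,-0.54],[0.12,0.047,-0.05,-0.72],[0.12,0.047,-0.05,-0.9]]], claw=0.5)

```text
clock: 12.5
tool_pos: [0.605, -0.1263, 0.1647]
tool_rot: [0.765, 0.644, -0.001, -0.001]
contact_force: [0.9, 0.1, -0.2]
grip_width: 0.0469
gripper_force: 0.0
```

Emit:
arm_command(plan=[[[0,0,0,-0.18],[0,0,0,-0.36],[0,0,0,-0.54],[0,0,0,-0.72],[0,0,0,-0.9],[0,0,0,-1.08],[0,0,0,-1.26],[0,0,0,-1.44],[0,0,0,-1.62],[0,0,0,-1.695]]])

```text
clock: 13.75
tool_pos: [0.6047, -0.1264, 0.1651]
tool_rot: [0.025, 1.0, 0.0, -0.001]
contact_force: [-0.3, 1.3, -0.4]
grip_width: 0.0469
gripper_force: 0.0
```

```bash
cat >> h.py <<'E'
def dot(k,f):
    ci=robot.camera_info('wrist'); i=robot.capture('wrist'); cv2.imwrite(f,i[:,:,::-1]); P=proj(ci,[[*K[k],.172]])[0]; u,v=P.astype(int)
    g=cv2.cvtColor(i,cv2.COLOR_RGB2GRAY)[v-22:v+23,u-22:u+23]; n,l,st,c=cv2.connectedComponentsWithStats((g>150).astype(np.uint8)); print(P,[(c[j]+[u-22,v-22],st[j,4]) for j in range(1,n)])
E
python3 -c "
from h import *
feel(4);go('B',177,.116);dot('B','pics/w6.png')"
```

```text
Mz 0.0279 +- 0.0092 M/F [ 0.031 -0.162  0.028 -0.719  0.463 -0.27 ] clk 13.9 p [ 0.6047 -0.1264  0.1654] yaw 176.9 q6 -1.814 w 0.0471 0.0
B shift 0.0003 0.0003 0.0494 roll -0.002 q6 -1.814
[316.62310977 233.47041262] [(array([335.776, 233.448]), np.int32(125))]
```

```bash
python3 -c "
import cv2
g=cv2.imread('pics/w6.png',0); print(g[200:260:4,290:346:3])"
```

```text
[[113 115 111  59  54  44  58  57  59  57  60  59  60  59  57 121 195 195
  197]
 [107 109 102  53  54  51  57  57  58  58  59  59  55  56  60  67 183 195
  197]
 [109 109  63  54  54  53  57  57  58  57  57  56  59  58  57  64 140 192
  190]
 [109 109  58  52  49  57  57  58  58  57  58  57  58  57  57  82 114 199
  196]
 [110 110  61  50  34  54  58  58  59  57  57  57  55  57  57  91 127 193
  197]
 [ 97 103  98  49  35  56  57  57  58  58  58  57  56  57  58  90 190 196
  191]
 [ 96  96  95  66  47  56  57  58  58  57  58  58  56  60  57 141 190 194
  198]
 [ 96  97  97  98  63  58  56  58  70  86  75  57  56  58  69 193 194 193
  192]
 [ 97  97  97  96  66  56  58  98 110 110 109  93  56  57  83 187 194 195
  193]
 [ 97  97  97  97  60  55  56 107 111 110 109 102  57  58 117 185 184 188
  195]
 [ 96  97  96  95  58  55  57  57  95 101  95  57  56  58 158 191 188 185
  184]
 [ 96  95  96  96  85  92  60  59  60  57  58  56  57  57  96 128 165 186
  186]
 [ 95  94  95  93  92  95  96  97  96  75  76  75  59  58  95  98  96  96
   97]
 [ 96  97  96  94  93  96  96  97  97 106 100  96  97  94  95  95  95  94
   94]
 [ 96  94  97  93  93  96 100 100  99 118 118 114  97  94  96  96  96  97
   96]]
```

The dot is in shadow at about (317,234), as predicted. Grip B and turn.

Emit:
arm_command(plan=[[[0,0,0.03,0],[0,0,0.049,0],[0,0,0.049,0]]])

```text
clock: 14.32
tool_pos: [0.6035, -0.1259, 0.1148]
tool_rot: [0.027, 1.0, 0.001, -0.002]
contact_force: [-0.1, -0.2, 0.8]
grip_width: 0.0468
gripper_force: 0.0
```

Emit:
arm_command(plan=[[[0,0,0,0],[0,0,0,0],[0,0,0,0],[0,0,0,0],[0,0,0,0]]], claw=0, newtons=45)

```text
clock: 14.95
tool_pos: [0.6057, -0.1257, 0.1188]
tool_rot: [0.026, 1.0, 0.0, 0.001]
contact_force: [-0.5, 3.6, 5.0]
grip_width: 0.0199
gripper_force: 43.8
```

Emit:
arm_command(plan=[[[0,0,0,0.1],[0,0,0,0.2],[0,0,0,0.3],[0,0,0,0.38],[0,0,0,0.38]]])

```text
clock: 15.58
tool_pos: [0.6055, -0.1261, 0.1183]
tool_rot: [0.214, 0.977, 0.0, 0.001]
contact_force: [0.3, 2.2, 4.6]
grip_width: 0.0201
gripper_force: 43.8
```

```bash
python3 -c "
from h import *
feel()"
```

```text
Mz -0.0032 +- 0.0131 M/F [ 5.570e-01 -1.970e-01 -3.000e-03  2.960e-01  2.651e+00  4.784e+00] clk 15.825 p [ 0.6055 -0.1262  0.1183] yaw 155.3 q6 -1.436 w 0.0198 43.830029368400574
```

Emit:
arm_command(plan=[[[0,0,0,0.1],[0,0,0,0.2],[0,0,0,0.3],[0,0,0,0.36],[0,0,0,0.36]]])

```text
clock: 16.45
tool_pos: [0.6052, -0.1265, 0.1179]
tool_rot: [0.386, 0.923, -0.0, 0.0]
contact_force: [0.2, 2.5, 4.2]
grip_width: 0.0198
gripper_force: 43.8
```

```bash
python3 -c "
from h import *
feel()"
```

```text
Mz 0.0177 +- 0.0160 M/F [ 0.39  -0.166  0.018  0.19   1.914  4.861] clk 16.7 p [ 0.6052 -0.1265  0.1178] yaw 134.6 q6 -1.076 w 0.0198 43.827112913131714
```

Emit:
arm_command(plan=[[[0,0,0,0.1],[0,0,0,0.2],[0,0,0,0.3],[0,0,0,0.32],[0,0,0,0.32]]])

```text
clock: 17.32
tool_pos: [0.6049, -0.1266, 0.1177]
tool_rot: [0.527, 0.85, -0.0, 0.0]
contact_force: [-0.5, 1.3, 5.4]
grip_width: 0.0198
gripper_force: 43.8
```

```bash
python3 -c "
from h import *
feel()"
```

```text
Mz 0.1541 +- 0.0058 M/F [ 0.188 -0.012  0.154 -0.113  1.151  4.656] clk 17.575 p [ 0.6049 -0.1266  0.1177] yaw 116.3 q6 -0.757 w 0.02 43.818506598472595
```

B is at 0.154. On to C.

Emit:
arm_command(plan=[[[0,0,0,0],[0,0,0,0],[0,0,0,0],[0,0,-0.048,0],[0,0,-0.048,-0.1],[0.163,-0.077,-0.048,-0.28],[0.163,-0.077,-0.048,-0.46],[0.163,-0.077,-0.048,-0.64],[0.163,-0.077,-0.048,-0.82],[0.163,-0.077,-0.048,-1.0]]], claw=0.5)

```text
clock: 18.82
tool_pos: [0.4632, -0.0137, 0.1656]
tool_rot: [0.053, 0.999, -0.0, 0.0]
contact_force: [0.3, 0.6, 0.7]
grip_width: 0.0469
gripper_force: 0.0
```

Emit:
arm_command(plan=[[[0,0,0,-0.147],[0,0,0,-0.147]]])

```text
clock: 19.08
tool_pos: [0.4637, -0.0143, 0.1654]
tool_rot: [-0.016, 1.0, -0.0, -0.0]
contact_force: [-0.2, -0.3, 0.3]
grip_width: 0.0471
gripper_force: 0.0
```

```bash
python3 -c "
from h import *
feel(2);go('C',182,.116);dot('C','pics/w7.png')
g=cv2.imread('pics/w7.png',0); print(g[200:260:4,290:346:3])"
```

```text
Mz -0.0041 +- 0.0123 M/F [ 0.042 -0.126 -0.004  0.233 -0.035  0.078] clk 19.125 p [ 0.4637 -0.0143  0.1654] yaw 181.8 q6 -1.755 w 0.0468 0.0
C shift 0.0003 -0.0002 0.0494 roll -0.003 q6 -1.755
[315.7443553  233.58082011] [(array([334.42857143, 239.06451613]), np.int32(217)), (array([296.46103896, 245.87012987]), np.int32(154)), (array([314.7027027 , 237.89189189]), np.int32(37))]
[[127 127 125  59  52  71  72  70  69  69  70  69  70  69  96 199 227 161
  132]
 [131 127  81  66  62  71  70  68  70  72  70  69  69  69  78 115 228 227
  208]
 [127 131  68  65  65  68  68  69  71  71  71  69  68  67  77 110 224 230
  228]
 [128 125  64  63  65  69  69  70  71  70  69  67  68  68  80 113 203 231
  231]
 [131 129  63  64  65  70  68  68  70  68  69  69  68  68  83 113 225 227
  230]
 [132 134  98  60  65  70  68  69  69  69  67  68  67  67  91 119 229 232
  231]
 [134 131 132  83  64  69  67  68  70  69  70  67  68  66 100 224 228 229
  231]
 [132 133 132 131  69  70  67  72 109 122  91  69  69  68 216 227 229 227
  228]
 [129 132 133 134  84  89  71 130 129 131 132  90  69  69 217 224 227 229
  229]
 [182 173 134 137 103 114 110 170 172 173 132  87  68  68 220 226 226 224
  227]
 [221 222 221 221 108 114 114 115 175 196 122  91  89  68 223 231 227 227
  225]
 [224 222 221 223 110 114 113 115 116 117 116 117 115 112 219 229 231 230
  227]
 [225 226 225 223 110 115 114 114 116 116 116 116 115 114 224 225 227 230
  231]
 [223 224 226 227 111 115 114 128 127 116 118 115 114 114 226 230 226 226
  228]
 [223 223 224 225 112 115 116 117 131 126 123 132 119 114 230 229 230 229
  226]]
```

Emit:
arm_command(plan=[[[0,0,0.03,0],[0,0,0.049,0],[0,0,0.049,0]]])

```text
clock: 19.55
tool_pos: [0.4625, -0.0141, 0.1148]
tool_rot: [-0.016, 1.0, 0.0, -0.002]
contact_force: [0.6, -0.1, 0.3]
grip_width: 0.0468
gripper_force: 0.0
```

Emit:
arm_command(plan=[[[0,0,0,0],[0,0,0,0],[0,0,0,0],[0,0,0,0],[0,0,0,0]]], claw=0, newtons=45)

```text
clock: 20.18
tool_pos: [0.4644, -0.0139, 0.1175]
tool_rot: [-0.017, 1.0, 0.0, 0.001]
contact_force: [-0.6, 1.2, 3.9]
grip_width: 0.0196
gripper_force: 45.0
```

Emit:
arm_command(plan=[[[0,0,0,0.1],[0,0,0,0.2],[0,0,0,0.3],[0,0,0,0.38],[0,0,0,0.38]]])

```text
clock: 20.8
tool_pos: [0.4643, -0.0144, 0.1171]
tool_rot: [0.172, 0.985, -0.0, 0.001]
contact_force: [0.4, -0.6, 3.1]
grip_width: 0.0196
gripper_force: 45.0
```

```bash
python3 -c "
from h import *
feel()"
```

```text
Mz 0.0432 +- 0.0104 M/F [ 0.036 -0.207  0.043  0.288  0.456  3.426] clk 21.05 p [ 0.4643 -0.0144  0.1171] yaw 160.2 q6 -1.378 w 0.0197 44.95904624462128
```

Emit:
arm_command(plan=[[[0,0,0,0.1],[0,0,0,0.2],[0,0,0,0.3],[0,0,0,0.3]]])

```text
clock: 21.55
tool_pos: [0.4641, -0.0146, 0.117]
tool_rot: [0.316, 0.949, -0.0, 0.001]
contact_force: [0.5, -1.2, 4.9]
grip_width: 0.02
gripper_force: 45.0
```

```bash
python3 -c "
from h import *
feel()"
```

```text
Mz 0.2556 +- 0.0072 M/F [-0.254 -0.14   0.256  0.329 -1.1    4.782] clk 21.8 p [ 0.4641 -0.0146  0.117 ] yaw 143.1 q6 -1.08 w 0.02 45.00369608402252
```

C is already at 0.256 N m (about 35 N), just over the first-round band. Backing it off a little.

Emit:
arm_command(plan=[[[0,0,0,-0.1],[0,0,0,-0.2],[0,0,0,-0.25],[0,0,0,-0.25]]])

```text
clock: 22.3
tool_pos: [0.4643, -0.0144, 0.117]
tool_rot: [0.196, 0.981, -0.0, 0.001]
contact_force: [-0.3, -0.6, 6.0]
grip_width: 0.02
gripper_force: 45.0
```

```bash
python3 -c "
from h import *
feel()"
```

```text
Mz -0.1521 +- 0.0103 M/F [-0.098 -0.183 -0.152  0.266 -0.674  5.353] clk 22.55 p [ 0.4643 -0.0144  0.117 ] yaw 157.4 q6 -1.329 w 0.0195 44.95422005653381
```

C now unwinds at −0.152 N m (about 19 N), so the first round is done. Second round: back to A, whose bar is at about 86°.

Emit:
arm_command(plan=[[[0,0,0,0],[0,0,0,0],[0,0,0,0],[0,0,-0.048,0],[0,0,-0.048,0.1],[-0.11,0.063,-0.048,0.28],[-0.11,0.063,-0.048,0.46],[-0.11,0.063,-0.048,0.64],[-0.11,0.063,-0.048,0.82],[-0.11,0.063,-0.048,1.0]]], claw=0.5)

```text
clock: 23.8
tool_pos: [0.5896, 0.0017, 0.1634]
tool_rot: [0.645, 0.764, -0.001, -0.001]
contact_force: [0.2, 0.2, 0.3]
grip_width: 0.0475
gripper_force: 0.0
```

Emit:
arm_command(plan=[[[0,0,0,0.18],[0,0,0,0.24],[0,0,0.03,0.24],[0,0,0.049,0.24],[0,0,0.049,0.24],[0,0,0.049,0.24]]])

```text
clock: 24.55
tool_pos: [0.59, 0.0015, 0.1162]
tool_rot: [0.73, 0.684, 0.0, 0.0]
contact_force: [0.4, 0.8, 0.4]
grip_width: 0.0469
gripper_force: 0.0
```

Emit:
arm_command(plan=[[[0,0,0,0],[0,0,0,0],[0,0,0,0],[0,0,0,0],[0,0,0,0]]], claw=0, newtons=45)

```text
clock: 25.18
tool_pos: [0.5896, 0.0016, 0.1161]
tool_rot: [0.73, 0.684, 0.0, 0.0]
contact_force: [-2.5, 0.1, 3.1]
grip_width: 0.0194
gripper_force: 45.0
```

```bash
python3 -c "
from h import *
feel()"
```

```text
Mz 0.0097 +- 0.0113 M/F [ 0.022  0.354  0.01  -2.4    0.273  3.627] clk 25.425 p [0.5896 0.0016 0.1161] yaw 86.3 q6 -0.029 w 0.0201 44.98948395252228
```

Emit:
arm_command(plan=[[[0,0,0,0.1],[0,0,0,0.15],[0,0,0,0.15]]])

```text
clock: 25.8
tool_pos: [0.5897, 0.0016, 0.1161]
tool_rot: [0.779, 0.628, 0.0, 0.0]
contact_force: [-1.9, 1.0, 4.7]
grip_width: 0.0196
gripper_force: 45.0
```

```bash
python3 -c "
from h import *
feel()"
```

```text
Mz 0.2545 +- 0.0100 M/F [ 0.028  0.452  0.255 -2.552  0.401  5.31 ] clk 26.05 p [0.5898 0.0015 0.1161] yaw 77.7 q6 0.12 w 0.0198 45.01599848270416
```

Emit:
arm_command(plan=[[[0,0,0,0.06],[0,0,0,0.11],[0,0,0,0.11]]])

```text
clock: 26.42
tool_pos: [0.5898, 0.0016, 0.116]
tool_rot: [0.812, 0.584, 0.0, 0.0]
contact_force: [-1.6, 0.7, 5.8]
grip_width: 0.0198
gripper_force: 45.0
```

```bash
python3 -c "
from h import *
feel();K['D']=(.4770,-.1414);go('D',31.5,.165)"
```

```text
Mz 0.3262 +- 0.0101 M/F [-1.000e-03  4.130e-01  3.260e-01 -2.373e+00  1.340e-01  5.042e+00] clk 26.675 p [0.5898 0.0015 0.116 ] yaw 71.5 q6 0.23 w 0.0198 45.0362902879715
D shift -0.1714 -0.0615 -0.049 roll 0.697 q6 0.23
```

Emit:
arm_command(plan=[[[0,0,0,0],[0,0,0,0],[0,0,0,0],[0,0,-0.049,0],[0,0,-0.049,0],[-0.171,-0.0615,-0.049,0.18],[-0.171,-0.0615,-0.049,0.36],[-0.171,-0.0615,-0.049,0.54],[-0.171,-0.0615,-0.049,0.697],[-0.171,-0.0615,-0.049,0.697]]], claw=0.5)

```text
clock: 27.92
tool_pos: [0.4762, -0.1413, 0.1638]
tool_rot: [0.963, 0.271, -0.0, -0.0]
contact_force: [0.1, -0.8, 0.6]
grip_width: 0.0466
gripper_force: 0.0
```

Emit:
arm_command(plan=[[[0,0,0,0],[0,0,0.03,0],[0,0,0.049,0],[0,0,0.049,0],[0,0,0.049,0]]])

```text
clock: 28.55
tool_pos: [0.4775, -0.1407, 0.1163]
tool_rot: [0.962, 0.272, 0.0, 0.0]
contact_force: [0.3, 0.4, -0.6]
grip_width: 0.047
gripper_force: 0.0
```

Emit:
arm_command(plan=[[[0,0,0,0],[0,0,0,0],[0,0,0,0],[0,0,0,0],[0,0,0,0]]], claw=0, newtons=45)

```text
clock: 29.18
tool_pos: [0.477, -0.1411, 0.116]
tool_rot: [0.963, 0.271, 0.0, 0.0]
contact_force: [-0.3, -0.2, 2.0]
grip_width: 0.02
gripper_force: 44.5
```

Emit:
arm_command(plan=[[[0,0,0,0.1],[0,0,0,0.16],[0,0,0,0.16]]])

```text
clock: 29.55
tool_pos: [0.4769, -0.1408, 0.116]
tool_rot: [0.981, 0.194, 0.0, 0.0]
contact_force: [-0.7, -0.5, 2.9]
grip_width: 0.0201
gripper_force: 44.5
```

```bash
python3 -c "
from h import *
feel()"
```

```text
Mz 0.2224 +- 0.0129 M/F [ 0.104  0.126  0.222 -0.539  0.554  3.148] clk 29.8 p [ 0.4769 -0.1409  0.116 ] yaw 22.3 q6 0.78 w 0.0197 44.52642202377319
```

Emit:
arm_command(plan=[[[0,0,0,0.1],[0,0,0,0.2],[0,0,0,0.2]]])

```text
clock: 30.18
tool_pos: [0.4768, -0.1406, 0.1159]
tool_rot: [0.995, 0.095, 0.0, -0.0]
contact_force: [-1.2, 0.8, 4.4]
grip_width: 0.0201
gripper_force: 44.7
```

```bash
python3 -c "
from h import *
feel();K['B']=(.6051,-.1265);go('B',119.3,.165)"
```

```text
Mz 0.3705 +- 0.0098 M/F [ 0.309  0.264  0.371 -1.214  1.726  5.251] clk 30.425 p [ 0.4768 -0.1407  0.1159] yaw 10.9 q6 0.979 w 0.02 44.65452253818512
B shift 0.1286 0.0104 -0.0491 roll -1.892 q6 0.979
```

Emit:
arm_command(plan=[[[0,0,0,0],[0,0,0,0],[0,0,0,0],[0,0,-0.049,0],[0,0,-0.049,-0.1],[0.1286,0.0104,-0.049,-0.28],[0.1286,0.0104,-0.049,-0.46],[0.1286,0.0104,-0.049,-0.64],[0.1286,0.0104,-0.049,-0.82],[0.1286,0.0104,-0.049,-1.0]]], claw=0.5)

```text
clock: 31.68
tool_pos: [0.6052, -0.127, 0.1635]
tool_rot: [0.827, 0.563, -0.001, -0.0]
contact_force: [0.1, 0.8, 0.3]
grip_width: 0.0471
gripper_force: 0.0
```

Emit:
arm_command(plan=[[[0,0,0,-0.18],[0,0,0,-0.36],[0,0,0,-0.54],[0,0,0,-0.72],[0,0,0,-0.892],[0,0,0,-0.892],[0,0,0.03,-0.892],[0,0,0.048,-0.892],[0,0,0.048,-0.892],[0,0,0.048,-0.892]]])

```text
clock: 32.92
tool_pos: [0.6055, -0.1271, 0.1173]
tool_rot: [0.506, 0.862, 0.0, 0.001]
contact_force: [-0.2, 0.3, 0.7]
grip_width: 0.0472
gripper_force: 0.0
```

Emit:
arm_command(plan=[[[0,0,0,0],[0,0,0,0],[0,0,0,0],[0,0,0,0],[0,0,0,0]]], claw=0, newtons=45)

```text
clock: 33.55
tool_pos: [0.6053, -0.127, 0.1171]
tool_rot: [0.506, 0.863, 0.0, 0.0]
contact_force: [-0.4, 0.1, 2.6]
grip_width: 0.0197
gripper_force: 44.7
```

Emit:
arm_command(plan=[[[0,0,0,0.1],[0,0,0,0.16],[0,0,0,0.16]]])

```text
clock: 33.92
tool_pos: [0.605, -0.1271, 0.1171]
tool_rot: [0.573, 0.82, -0.0, 0.0]
contact_force: [-1.8, -0.4, 3.5]
grip_width: 0.0195
gripper_force: 44.8
```

```bash
python3 -c "
from h import *
feel()"
```

```text
Mz 0.1734 +- 0.0159 M/F [-0.091  0.124  0.173 -1.185 -0.637  3.547] clk 34.175 p [ 0.6051 -0.1271  0.1171] yaw 110.1 q6 -0.649 w 0.0197 44.76447343826294
```

Emit:
arm_command(plan=[[[0,0,0,0.1],[0,0,0,0.2],[0,0,0,0.23],[0,0,0,0.23]]])

```text
clock: 34.67
tool_pos: [0.6047, -0.1272, 0.1169]
tool_rot: [0.663, 0.749, -0.0, -0.0]
contact_force: [-4.3, -1.2, 5.7]
grip_width: 0.0197
gripper_force: 44.8
```

```bash
python3 -c "
from h import *
feel();K['C']=(.4641,-.0145);go('C',154.5,.165)"
```

```text
Mz 0.3312 +- 0.0169 M/F [-0.223  0.522  0.331 -3.39  -0.982  5.158] clk 34.925 p [ 0.6047 -0.1272  0.117 ] yaw 97.0 q6 -0.42 w 0.0197 44.84358072280884
C shift 0.1289 -0.1259 -0.048 roll -1.004 q6 -0.42
```

Emit:
arm_command(plan=[[[0,0,0,0],[0,0,0,0],[0,0,0,0],[0,0,-0.048,0],[0,0,-0.048,-0.1],[0.129,-0.126,-0.048,-0.28],[0.129,-0.126,-0.048,-0.46],[0.129,-0.126,-0.048,-0.64],[0.129,-0.126,-0.048,-0.82],[0.129,-0.126,-0.048,-1.0]]], claw=0.5)

```text
clock: 36.17
tool_pos: [0.464, -0.0132, 0.1646]
tool_rot: [0.22, 0.976, 0.0, 0.0]
contact_force: [-0.4, 0.8, 0.6]
grip_width: 0.0468
gripper_force: 0.0
```

Emit:
arm_command(plan=[[[0,0,0,-0.004],[0,0,0.03,-0.004],[0,0,0.048,-0.004],[0,0,0.048,-0.004],[0,0,0.048,-0.004]]])

```text
clock: 36.8
tool_pos: [0.465, -0.0141, 0.1172]
tool_rot: [0.222, 0.975, 0.0, 0.0]
contact_force: [1.0, 0.1, -0.2]
grip_width: 0.0471
gripper_force: 0.0
```

Emit:
arm_command(plan=[[[0,0,0,0],[0,0,0,0],[0,0,0,0],[0,0,0,0],[0,0,0,0]]], claw=0, newtons=45)

```text
clock: 37.42
tool_pos: [0.4646, -0.0146, 0.117]
tool_rot: [0.222, 0.975, -0.001, 0.0]
contact_force: [-1.1, -2.3, 2.4]
grip_width: 0.0198
gripper_force: 45.0
```

Emit:
arm_command(plan=[[[0,0,0,0.1],[0,0,0,0.16],[0,0,0,0.16]]])

```text
clock: 37.8
tool_pos: [0.4645, -0.0147, 0.117]
tool_rot: [0.298, 0.954, -0.001, 0.0]
contact_force: [-1.2, -2.9, 3.6]
grip_width: 0.0199
gripper_force: 45.0
```

```bash
python3 -c "
from h import *
feel()"
```

```text
Mz 0.2081 +- 0.0152 M/F [-0.765  0.223  0.208 -1.666 -4.276  3.858] clk 38.05 p [ 0.4645 -0.0147  0.117 ] yaw 145.3 q6 -1.117 w 0.0197 45.02836883068085
```

Emit:
arm_command(plan=[[[0,0,0,0.1],[0,0,0,0.2],[0,0,0,0.2]]])

```text
clock: 38.42
tool_pos: [0.4643, -0.0148, 0.1169]
tool_rot: [0.393, 0.92, -0.001, 0.0]
contact_force: [-1.7, -5.1, 4.6]
grip_width: 0.0199
gripper_force: 45.1
```

```bash
python3 -c "
from h import *
feel();K['A']=(.5896,.0017);go('A',77.7,.165)"
```

```text
Mz 0.3116 +- 0.0115 M/F [-0.985  0.324  0.312 -2.699 -5.042  4.603] clk 38.675 p [ 0.4643 -0.0148  0.1169] yaw 133.8 q6 -0.917 w 0.0197 45.06754517555237
A shift -0.0748 0.1018 -0.0481 roll 0.979 q6 -0.917
```

Emit:
arm_command(plan=[[[0,0,0,0.05],[0,0,0,0.05]]])

```text
clock: 38.92
tool_pos: [0.4643, -0.0149, 0.1169]
tool_rot: [0.415, 0.91, -0.001, 0.0]
contact_force: [-1.7, -5.0, 4.3]
grip_width: 0.0195
gripper_force: 45.1
```

```bash
python3 -c "
from h import *
feel();K['A']=(.5896,.0017);go('A',77.7,.165)"
```

```text
Mz 0.3723 +- 0.0154 M/F [-1.025  0.367  0.372 -2.777 -5.124  4.499] clk 39.175 p [ 0.4643 -0.0149  0.1169] yaw 130.9 q6 -0.867 w 0.0193 45.08406221866608
A shift -0.0695 0.1055 -0.0481 roll 0.929 q6 -0.867
```

C is at about 0.36. Back to A to check how far its neighbours eased it.

Emit:
arm_command(plan=[[[0,0,0,0],[0,0,0,0],[0,0,0,0],[0,0,-0.048,0],[0,0,-0.048,0.1],[-0.0695,0.1055,-0.048,0.28],[-0.0695,0.1055,-0.048,0.46],[-0.0695,0.1055,-0.048,0.64],[-0.0695,0.1055,-0.048,0.82],[-0.0695,0.1055,-0.048,0.929]]], claw=0.5)

```text
clock: 40.42
tool_pos: [0.5899, 0.0033, 0.1636]
tool_rot: [0.78, 0.626, -0.0, -0.001]
contact_force: [0.1, -0.5, -0.1]
grip_width: 0.0469
gripper_force: 0.0
```

Emit:
arm_command(plan=[[[0,0,0,0],[0,0,0.03,0],[0,0,0.048,0],[0,0,0.048,0],[0,0,0.048,0]]])

```text
clock: 41.05
tool_pos: [0.5902, 0.0026, 0.1174]
tool_rot: [0.779, 0.627, 0.0, 0.0]
contact_force: [0.7, 0.2, -0.1]
grip_width: 0.0468
gripper_force: 0.0
```

Emit:
arm_command(plan=[[[0,0,0,0],[0,0,0,0],[0,0,0,0],[0,0,0,0],[0,0,0,0]]], claw=0, newtons=45)

```text
clock: 41.68
tool_pos: [0.5899, 0.0026, 0.1171]
tool_rot: [0.779, 0.627, 0.0, 0.0]
contact_force: [-0.1, -0.1, 2.3]
grip_width: 0.0194
gripper_force: 45.0
```

Emit:
arm_command(plan=[[[0,0,0,0.1],[0,0,0,0.12],[0,0,0,0.12]]])

```text
clock: 42.05
tool_pos: [0.5901, 0.0025, 0.1171]
tool_rot: [0.815, 0.58, 0.0, 0.0]
contact_force: [0.5, -0.2, 2.9]
grip_width: 0.0199
gripper_force: 45.0
```

```bash
python3 -c "
from h import *
feel(8);go('D',17.9,.165)"
```

```text
Mz 0.3228 +- 0.0060 M/F [-0.06  -0.087  0.323  0.097 -0.363  3.35 ] clk 42.4 p [0.5901 0.0026 0.117 ] yaw 70.8 q6 0.243 w 0.0198 45.00204384326935
D shift -0.1724 -0.0587 -0.048 roll 0.924 q6 0.243
```

All four are about 0.32–0.37 N m, and D's easing leaves it above 40 N. Letting go, rising and handing in.

Emit:
arm_command(plan=[[[0,0,0,0],[0,0,0,0],[0,0,0,0],[0,0,-0.06,0],[0,0,-0.12,0],[0,0,-0.12,0],[0,0,-0.12,0]]], claw=0.5)

```text
clock: 43.28
tool_pos: [0.5895, 0.0026, 0.2358]
tool_rot: [0.815, 0.579, -0.0, -0.0]
contact_force: [-0.1, -0.0, -0.3]
grip_width: 0.0471
gripper_force: 0.0
```

```bash
python3 -c "
from h import *
feel(2); print(robot.sign_off())"
```

```text
Mz -0.0215 +- 0.0147 M/F [-0.032 -0.05  -0.022  0.11   0.133 -0.006] clk 43.325 p [0.589  0.0027 0.2345] yaw 70.8 q6 0.243 w 0.047 0.0
the job is handed in; nothing more can be done
None
```

I tightened all four knobs crosswise to a last felt torque of about 0.32–0.37 N m, let go and handed in at 43 s with no verdict shown; in the first round one knob reached 0.256 N m and was backed off to about 0.15, and only the first-tightened knob was re-felt at the end.

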